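Seat the drill-jig cover on its locating pin and hold it down

ROBOT

A 6-joint arm with a two-finger parallel gripper is mounted at the origin on the work surface. World frame = base frame: x ahead of the robot, y to its left, z up, the work surface at z = 0. Lengths are in m, angles in rad, forces in N, time in s.
With the tool pointing down it reaches from about 0.325 to 0.9 m from the base axis. Payload 6.1 kg.
Tool frame: the origin (TCP) lies between the finger pads; the fingertips stand 25 mm ahead of it and the grasp point (between the pads) lies 6 mm ahead of it (ctrl.nose_length is the z of the fingertips in the tool frame, in m); z points along the fingers, y is the direction in which the jaws open and shut (so a half turn about z gives the same grasp; the last joint's range is limited). The gripper opens to 87 mm and grips with 3 to 60 N. Pads are 19 mm wide; open, the fingers measure 117 mm over their backs; the gripper's body (75 mm by 190 mm) begins 51 mm behind the grasp point.
Start: joints at [-1.315, 0.22, 1.526, -0, 1.395, -0.126], TCP at [0.233, -0.58, 0.248] pointing down, gripper open.
Joint ranges: [-2.98, 2.98], [-0.91, 2.08], [0.09, 2.57], [-1.24, 4.39], [0.2, 2.65], [-2.68, 2.68]. Speed limits (rad/s): [2.57, 2.57, 3.01, 3.14, 3.14, 3.14].

INTERFACE

Orientations are given as a rotation vector (axis times angle).
In Python, from rig import ctrl gives the robot as it stands.
- The arm moves only by the tool step_arm, never from a script. Its argument "deltas" is a list of rows, each an object of numbers: "tx", "ty", "tz": the shift along the tool's x, y, z in mm; "twist": the turn about the tool's z in degrees; "claw": the opening, from -1 (shut) to 1 (fully open). A call has 1 to 20 rows; each row is the pose to reach, as a shift and turn from the pose commanded when the call began, along the tool's axes at that moment; what a row does not reach only later rows make up. A row lasts 1/10 s, in which the tool goes at most 50 mm and 8.59 degrees, less where a joint would pass 70% of its speed; a pose out of reach is approached as far as the arm can. A call with a gripper value outside its range is refused whole. The fingers move at their own pace and stop on an object; the grip force is fixed at half the most. Time passes only in rows, so rows that repeat a pose let the fingers close. It gives the time, the measured TCP pose, the force and the opening at its end, in the units of the state.
- ctrl.get_obs(): the state, without advancing time (a new reading comes with each control period).
- ctrl.capture(name): name is "side" or "top"; returns (picture, depth): 420x560x3 uint8, blue, green, red; 420x560 float32, m along the optical axis (not along the pixel's ray), 0 where there is no reading.
- ctrl.camera_info(name): a dict with "mtx" (3x3 intrinsics, pixels), "dist" ([k1, k2, p1, p2, k3] as OpenCV has them; the pictures are not rectified), "extrinsics" (4x4, takes a point from camera to world coordinates). Camera axes: x right, y down, z forward; pixel columns grow to the right and rows downward; lengths in m; the calibration is good to about 2 mm. A picture is of the moment at which its call begins. camera_info takes no time and is no camera call.
- ctrl.close_job(): hands the job in, once; it reports no verdict.
The state is a dict: "clock": time; "qpos": joint angles; "dq": joint speeds; "joint_torque": joint torques, N m; "position": TCP position; "orientation": TCP orientation; "contact_force": force on the tool from outside, world axes, zero at the start; "wrist_torque": the same for the moment, N m; "width": opening from 0.0 (shut) to 1.0 (fully open).
Only numpy, scipy, OpenCV 4.12 (cv2) and the standard library are available. Lean on these libraries where they do the work, as an engineer would, in place of code of your own. Each camera call takes 0.05 s, during which the arm holds its last target. There are 200 camera calls.

TASK

Take the drilling-jig cover by its bar handle, bring it over the crate-end jig and slide it over the locating pin, feeling for the hidden socket, until it drops onto the pin, square with the jig (either way round). Then press it right down, so that the sprung bed is at the bottom of its travel, and finish there: still gripping the handle and holding the cover pressed down, without letting go. Leave the mushroom crate, the squash and the hammer where they are.

Things in the scene. Friction and masses are not known exactly. Their poses are not given: they have to be found in the camera images.
- cover: Loose jig cover, about 0.32 kg: brown wooden plate 160 x 110 x 22 mm, a dark bar handle on top, four steel drill bushings near the corners, 4 mm proud. It starts flat on the table. Origin: centre of the plate's underside, also the mouth centre of the blind round socket there (18 mm diameter, 22 mm deep, small chamfer), unseen from above. z up, x along the 160 mm side.
- handle (a point): Middle of the top of the cover's bar handle, 56 mm above the plate's underside, straight above the socket. The bar is 100 mm long (along the cover's x), 24 mm wide (along y) and 34 mm tall, standing on the plate.
- jig: The crate-end drilling jig, fixed to the table: plywood base 260 mm (its x) x 200 mm (its y) x 20 mm; origin at the centre of the base's underside on the table, z up. Above it is the sprung bed, 220 x 150 mm, carrying a pale wooden crate end (210 x 138 mm, long side along x) whose top is 42 mm above the table when the bed is up.
- pin_tip (a point): Top of the steel locating pin that stands at the centre of the jig, through the bed: 16 mm diameter with a rounded tip, fixed; this point is 54 mm above the table, 12 mm above the raised bed. Axes as the jig's.
- bed (a joint): How far the sprung bed is pressed down, m: 0 up, 0.006 at its stop. It takes about 4 N to start, 11 N to reach the stop, the cover's own weight (about 3 N) included.
- crate: Bystander: small wooden crate of mushrooms, 280 x 190 x 90 mm; origin at the centre of its underside.
- squash: Bystander: a yellow squash lying on its side, 210 mm long, 104 mm thick; origin at the middle of its underside.
- hammer: Bystander: a hammer lying beyond the jig and the cover, towards the far edge of the table; origin on its underside.
There are look-alikes about, which are no part of the job. Several things have the shape of the cover; the one meant has the colours described above.

How it is judged:
By the outcome, as a careful person would: the job done as asked, in the order asked, and still so for the second after the job is handed in, while the arm keeps its last pose, push and grip.
It also fails if it takes over 45 s, if anything falls off the work surface, if the arm or the gripper's body presses on something with over 40 N, if the wrist force passes 120 N, or if a joint passes its speed limit or range.

## Working session

There is one attempt and no reset: what is moved stays moved. The work goes in short steps, Python scripts to look and compute and a tool call to move; the robot and the scene stay as the last step left them, time stands still between calls to the robot, and variables do not carry over. Pictures are saved under pics/ and viewed, about 8 in all and at most 12, crops included, and the job is handed in when it is done.

Besides the shell and the picture viewer there is one more tool, called after "Request:" as name([rows], argument=value, ...), one row to a line, values as JSON. step_arm: Moves the arm, as the interface text tells. Its arguments: {"type":"object","properties":{"deltas":{"type":"array"}},"required":["deltas"]}

```bash
mkdir -p pics; cat > h.py <<'E'
import numpy as np, cv2
from rig import ctrl
def shot(n,f):
    im,d=ctrl.capture(n); cv2.imwrite('pics/'+f+'.png',im); np.save('pics/'+f+'.npy',d); return im,d
def cloud(n,d):
    c=ctrl.camera_info(n); h,w=d.shape
    u,v=np.meshgrid(np.arange(w,dtype=float),np.arange(h,dtype=float))
    p=cv2.undistortPoints(np.stack([u,v],-1).reshape(-1,1,2),np.array(c['mtx']),np.array(c['dist'])).reshape(h,w,2)
    P=np.dstack([p*d[...,None],d]); E=np.array(c['extrinsics'])
    return P@E[:3,:3].T+E[:3,3]
E
python3 - <<'E'
from h import *
a,_=shot('top','t0'); b,_=shot('side','s0')
for n in('top','side'): print(np.round(ctrl.camera_info(n)['extrinsics'],3).tolist())
print(ctrl.get_obs())
E
```

```text
[[-0.003, -0.992, 0.126, 0.294], [-1.0, 0.003, 0.0, 0.009], [-0.001, -0.126, -0.992, 1.833], [0.0, 0.0, 0.0, 1.0]]
[[-0.827, -0.404, 0.392, -0.104], [-0.563, 0.577, -0.592, 0.955], [0.013, -0.71, -0.704, 1.207], [0.0, 0.0, 0.0, 1.0]]
{'clock': 0.1, 'qpos': array([-1.31513017e+00,  2.21178414e-01,  1.52750469e+00,  1.24192814e-05,
        1.39471975e+00, -1.26108044e-01]), 'dq': array([ 0.00065551, -0.00221564, -0.00222653, -0.00243891,  0.0008625 ,
        0.00171825]), 'joint_torque': array([ 1.53031157e-03, -4.95947421e+01, -3.88518333e+01,  7.04060029e-02,
        5.16127178e-02, -3.66782547e-05]), 'position': array([ 0.23271587, -0.57949141,  0.2465231 ]), 'orientation': array([-3.08275603e+00, -5.95707987e-01,  1.64809024e-04]), 'contact_force': array([ 0.13873708, -0.75982197,  0.40380388]), 'wrist_torque': array([-0.02868161,  0.0231419 ,  0.04186478]), 'width': 0.9964025512834052}
```

View pics/t0.png

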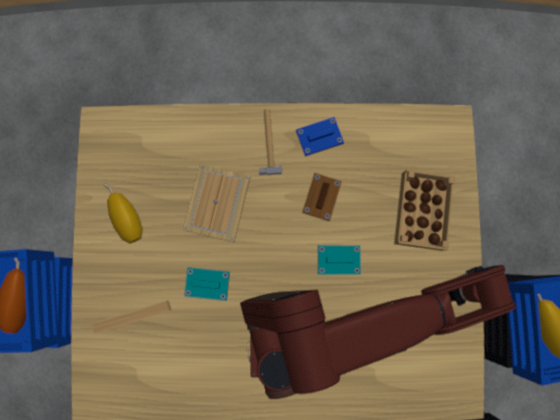

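View pics/s0.png

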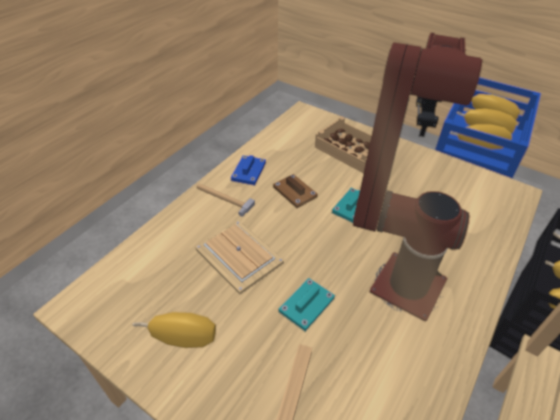

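The top view has these cover-shaped things: brown (322,197), teal (339,260), teal (207,284) and blue (320,136). The brown one with the dark bar matches the description. The jig is at (218,204) with the pin at about (216,201).

```bash
python3 - <<'E'
from h import *
im=cv2.imread('pics/t0.png'); d=np.load('pics/t0.npy'); W=cloud('top',d)
def rect(name,x0,x1,y0,y1,zlo,zhi):
    m=np.zeros(d.shape,bool); m[y0:y1,x0:x1]=1
    m&=(W[...,2]>zlo)&(W[...,2]<zhi)
    P=W[m]; r=cv2.minAreaRect(P[:,:2].astype(np.float32)*1000)
    print(name,len(P),np.round(r[0],1),np.round(r[1],1),r[2],'meanz',P[:,2].mean(),np.median(P[:,:2],0))
print('table z',np.median(W[300:320,340:400,2]), np.median(W[150:170,190:240,2]))
rect('plate',295,350,165,228,.012,.04)
rect('handle',295,350,165,228,.045,.075)
rect('jigbase',178,258,158,248,.010,.06)
rect('bed',178,258,158,248,.032,.06)
rect('pin',205,228,190,212,.048,.075)
c=im[150:260,170:370]; cv2.imwrite('pics/c0.png',cv2.resize(c,(800,440),interpolation=cv2.INTER_CUBIC))
E
```

```text
table z 0.6762962317537569 2.484997215890239e-06
plate 990 [ 592.4 -159.5] [156.8 203. ] 76.14903259277344 meanz 0.022377480532081693 [ 0.56707781 -0.16703291]
handle 166 [ 571.3 -172.8] [23.9 99.4] 72.0244369506836 meanz 0.055474708627221425 [ 0.57123487 -0.1723635 ]
jigbase 3546 [555.3 228.1] [347.6 301.7] 1.3672282695770264 meanz 0.033028141341634905 [0.54584441 0.22699519]
bed 2128 [544.7 220.3] [171.2 235.6] 76.75897216796875 meanz 0.04138867658246359 [0.54915693 0.22811268]
pin 42 [547.2 225.9] [75.6 78.9] 76.36822509765625 meanz 0.05122134341648725 [0.54792995 0.23071551]
```

View pics/c0.png

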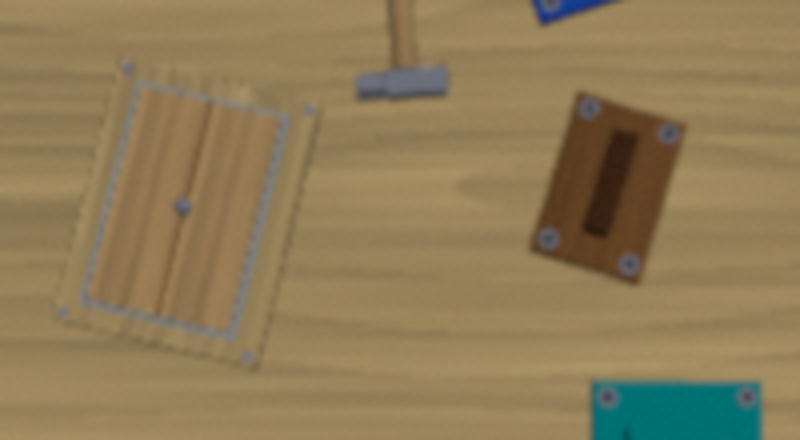

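The crop confirms the choice: a brown plate with a dark bar at crop (610,184) and four bushings. The pin is at crop (181,207). Next I'll measure precisely by colour masks and ray-plane casting.

```bash
cat >> h.py <<'E'
def ray(n,px,z):
    c=ctrl.camera_info(n); E=np.array(c['extrinsics'])
    p=cv2.undistortPoints(np.array(px,float).reshape(-1,1,2),np.array(c['mtx']),np.array(c['dist'])).reshape(-1,2)
    D=np.c_[p,np.ones(len(p))]@E[:3,:3].T; t=(z-E[2,3])/D[:,2]
    return E[:3,3]+D*t[:,None]
E
python3 - <<'E'
from h import *
from scipy.spatial.transform import Rotation as R
im=cv2.imread('pics/t0.png').astype(int); b,g,r=im[...,0],im[...,1],im[...,2]
def rr(name,m,z,x0,x1,y0,y1,n='top'):
    k=np.zeros(m.shape,np.uint8); k[y0:y1,x0:x1]=m[y0:y1,x0:x1]
    c=max(cv2.findContours(k,0,1)[0],key=cv2.contourArea)[:,0]
    P=ray(n,c,z)[:,:2].astype(np.float32)*1000; q=cv2.minAreaRect(P); B=cv2.boxPoints(q)
    e=[B[1]-B[0],B[2]-B[1]]; e=max(e,key=np.linalg.norm)
    print(name,np.round(q[0],1),np.round(q[1],1),'long axis deg',round(np.degrees(np.arctan2(e[1],e[0]))%180,1))
rr('handle',(r<75),.056,300,345,170,225)
rr('plate',(r<150)&(r-b>15),.022,295,350,165,228)
# grey strip bed outline
rr('bed outline',(abs(r-b)<45)&(r<190),.042,180,258,160,248)
print('pin',ray('top',[[214.9,201.4]],.054))
# pin blob
s=im[195:208,208:224]; m=(s[...,2]-s[...,0]<45); y,x=np.nonzero(m); print('pinblob',x.mean()+208,y.mean()+195,len(x))
# bed edges via corners (crop px): 
C=np.array([[137,84],[287,118],[234,337],[86,302]])/4+[169.6,149.6]
W=ray('top',C,.038); print(np.round(W*1000,1), W.mean(0))
for i,j in((3,0),(2,1)): e=W[j]-W[i]; print(np.degrees(np.arctan2(e[1],e[0])),np.linalg.norm(e))
print(R.from_rotvec(ctrl.get_obs()['orientation']).as_matrix().round(4))
E
```

```text
handle [ 570.9 -169.1] [ 26.3 103.1] long axis deg 162.2
plate [ 570.3 -173. ] [207.1 192.4] long axis deg 89.5
bed outline [549.7 229. ] [156.3 224.6] long axis deg 166.6
pin [[0.54956395 0.23090232 0.054     ]]
pinblob 215.21052631578948 201.0 19
[[670.5 276.9  38. ]
 [636.8 133.6  38. ]
 [429.4 182.   38. ]
 [462.4 321.6  38. ]] [0.54974121 0.22852374 0.038     ]
-12.139760348486378 0.21284503835285137
-13.122268888990181 0.21299403217870264
[[ 9.280e-01  3.726e-01 -4.000e-04]
 [ 3.726e-01 -9.280e-01  1.800e-03]
 [ 2.000e-04 -1.800e-03 -1.000e+00]]
```

Request:
step_arm([
  {"tx": 466, "ty": -253, "tz": 0, "twist": 39.7, "claw": 1},
  {"tx": 466, "ty": -253, "tz": 0, "twist": 39.7, "claw": 1},
  {"tx": 466, "ty": -253, "tz": 0, "twist": 39.7, "claw": 1},
  {"tx": 466, "ty": -253, "tz": 0, "twist": 39.7, "claw": 1},
  {"tx": 466, "ty": -253, "tz": 0, "twist": 39.7, "claw": 1},
  {"tx": 466, "ty": -253, "tz": 0, "twist": 39.7, "claw": 1},
  {"tx": 466, "ty": -253, "tz": 0, "twist": 39.7, "claw": 1},
  {"tx": 466, "ty": -253, "tz": 0, "twist": 39.7, "claw": 1},
  {"tx": 466, "ty": -253, "tz": 0, "twist": 39.7, "claw": 1},
  {"tx": 466, "ty": -253, "tz": 0, "twist": 39.7, "claw": 1},
  {"tx": 466, "ty": -253, "tz": 0, "twist": 39.7, "claw": 1},
  {"tx": 466, "ty": -253, "tz": 0, "twist": 39.7, "claw": 1},
  {"tx": 466, "ty": -253, "tz": 100, "twist": 39.7, "claw": 1},
  {"tx": 466, "ty": -253, "tz": 100, "twist": 39.7, "claw": 1},
  {"tx": 466, "ty": -253, "tz": 130, "twist": 39.7, "claw": 1},
  {"tx": 466, "ty": -253, "tz": 130, "twist": 39.7, "claw": 1},
  {"tx": 466, "ty": -253, "tz": 130, "twist": 39.7, "claw": 1},
  {"tx": 466, "ty": -253, "tz": 130, "twist": 39.7, "claw": 1},
])

```text
clock: 1.9
position: [0.5726, -0.1728, 0.1203]
orientation: [3.102, -0.487, 0.006]
contact_force: [0.8, 0.9, 1.0]
width: 1.001
```

```bash
python3 - <<'E'
from h import *
im,d=shot('side','s1'); c=im[110:250,220:400]; cv2.imwrite('pics/c1.png',cv2.resize(c,(720,560),interpolation=cv2.INTER_CUBIC))
o=ctrl.get_obs(); print(o['clock'],o['position'],o['orientation'],o['contact_force'])
E
```

```text
1.95 [ 0.57278852 -0.17273399  0.12058981] [ 3.10223895 -0.48705008  0.00742509] [-0.50317827 -0.42288211  1.4798067 ]
```

View pics/c1.png

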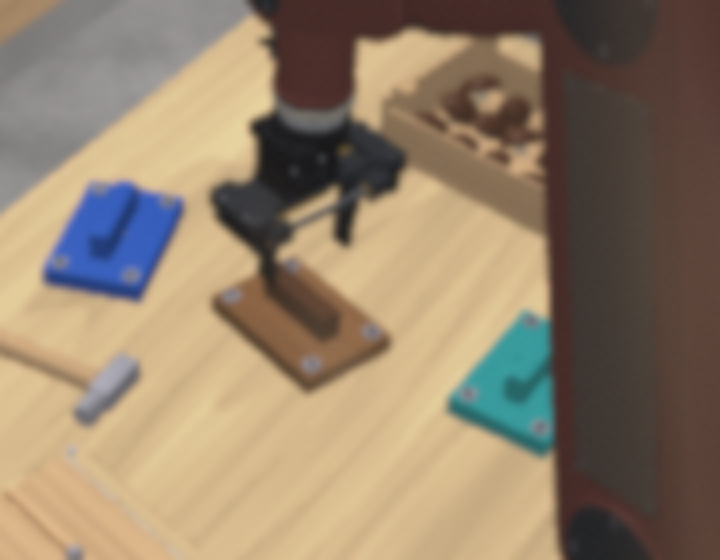

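The side crop shows the open fingers straddling the brown bar at about crop (300,300). Going down to grip.

Request:
step_arm([
  {"tx": -2, "tz": 30, "claw": 1},
  {"tx": -2, "tz": 50, "claw": 1},
  {"tx": -2, "tz": 65, "claw": 1},
  {"tx": -2, "tz": 65, "claw": 1},
  {"tx": -2, "tz": 65, "claw": 1},
  {"tx": -2, "tz": 65, "claw": -1},
  {"tx": -2, "tz": 65, "claw": -1},
  {"tx": -2, "tz": 65, "claw": -1},
  {"tx": -2, "tz": 65, "claw": -1},
  {"tx": -2, "tz": 65, "claw": -1},
  {"tx": -2, "tz": 65, "claw": -1},
  {"tx": -2, "tz": 65, "claw": -1},
  {"tx": -2, "tz": 65, "claw": -1},
])

```text
validation failed for argument at $.de...
```

Request:
step_arm([
  {"tx": -2, "ty": 0, "tz": 30, "twist": 0, "claw": 1},
  {"tx": -2, "ty": 0, "tz": 50, "twist": 0, "claw": 1},
  {"tx": -2, "ty": 0, "tz": 65, "twist": 0, "claw": 1},
  {"tx": -2, "ty": 0, "tz": 65, "twist": 0, "claw": 1},
  {"tx": -2, "ty": 0, "tz": 65, "twist": 0, "claw": 1},
  {"tx": -2, "ty": 0, "tz": 65, "twist": 0, "claw": -1},
  {"tx": -2, "ty": 0, "tz": 65, "twist": 0, "claw": -1},
  {"tx": -2, "ty": 0, "tz": 65, "twist": 0, "claw": -1},
  {"tx": -2, "ty": 0, "tz": 65, "twist": 0, "claw": -1},
  {"tx": -2, "ty": 0, "tz": 65, "twist": 0, "claw": -1},
  {"tx": -2, "ty": 0, "tz": 65, "twist": 0, "claw": -1},
  {"tx": -2, "ty": 0, "tz": 65, "twist": 0, "claw": -1},
  {"tx": -2, "ty": 0, "tz": 65, "twist": 0, "claw": -1},
])

```text
clock: 3.25
position: [0.5691, -0.171, 0.0525]
orientation: [-3.104, 0.487, 0.0]
contact_force: [0.8, 0.3, 0.3]
width: 0.355
```

Request:
step_arm([
  {"tx": 0, "ty": 0, "tz": 0, "twist": 0, "claw": -1},
  {"tx": 0, "ty": 0, "tz": 0, "twist": 0, "claw": -1},
  {"tx": 0, "ty": 0, "tz": 0, "twist": 0, "claw": -1},
  {"tx": 0, "ty": 0, "tz": 0, "twist": 0, "claw": -1},
  {"tx": 0, "ty": 0, "tz": 0, "twist": 0, "claw": -1},
])

```text
clock: 3.75
position: [0.5691, -0.1708, 0.0525]
orientation: [-3.103, 0.487, 0.0]
contact_force: [-0.2, 1.7, -0.6]
width: 0.275
```

Request:
step_arm([
  {"tx": 0, "ty": 0, "tz": -30, "twist": 0, "claw": -1},
  {"tx": 0, "ty": 0, "tz": -70, "twist": 0, "claw": -1},
  {"tx": 0, "ty": 0, "tz": -90, "twist": 0, "claw": -1},
  {"tx": 0, "ty": 0, "tz": -90, "twist": 0, "claw": -1},
  {"tx": 0, "ty": 0, "tz": -90, "twist": 0, "claw": -1},
  {"tx": 0, "ty": 0, "tz": -90, "twist": 0, "claw": -1},
])

```text
clock: 4.35
position: [0.5675, -0.1703, 0.1399]
orientation: [-3.103, 0.487, 0.007]
contact_force: [0.4, 0.3, -4.0]
width: 0.274
```

```bash
python3 - <<'E'
from h import *
from scipy.spatial.transform import Rotation as R
o=ctrl.get_obs(); M=R.from_rotvec(o['orientation']).as_matrix()
print(o['clock'],o['position'],o['contact_force'],o['width'],M.round(4).tolist(),np.degrees(np.arctan2(M[1,0],M[0,0])))
print('to (550,230) tool mm',M.T@(np.array([.550,.230,o['position'][2]])-o['position'])*1000)
E
```

```text
4.35 [ 0.56748383 -0.17031025  0.1398797 ] [ 0.38659962  0.29836053 -3.97137034] 0.27426672849008543 [[0.952, -0.3062, -0.004], [-0.3062, -0.952, 0.0017], [-0.0044, -0.0004, -1.0]] -17.828881206013687
to (550,230) tool mm [-139.20790629 -375.73202601    0.76676412]
```

Request:
step_arm([
  {"tx": -139, "ty": -376, "tz": 0, "twist": -4.8, "claw": -1},
  {"tx": -139, "ty": -376, "tz": 0, "twist": -4.8, "claw": -1},
  {"tx": -139, "ty": -376, "tz": 0, "twist": -4.8, "claw": -1},
  {"tx": -139, "ty": -376, "tz": 0, "twist": -4.8, "claw": -1},
  {"tx": -139, "ty": -376, "tz": 0, "twist": -4.8, "claw": -1},
  {"tx": -139, "ty": -376, "tz": 0, "twist": -4.8, "claw": -1},
  {"tx": -139, "ty": -376, "tz": 0, "twist": -4.8, "claw": -1},
  {"tx": -139, "ty": -376, "tz": 0, "twist": -4.8, "claw": -1},
  {"tx": -139, "ty": -376, "tz": 0, "twist": -4.8, "claw": -1},
  {"tx": -139, "ty": -376, "tz": 0, "twist": -4.8, "claw": -1},
  {"tx": -139, "ty": -376, "tz": 0, "twist": -4.8, "claw": -1},
  {"tx": -139, "ty": -376, "tz": 0, "twist": -4.8, "claw": -1},
  {"tx": -139, "ty": -376, "tz": 10, "twist": -4.8, "claw": -1},
  {"tx": -139, "ty": -376, "tz": 10, "twist": -4.8, "claw": -1},
  {"tx": -139, "ty": -376, "tz": 10, "twist": -4.8, "claw": -1},
])

```text
clock: 5.85
position: [0.5516, 0.2287, 0.1318]
orientation: [3.121, -0.358, -0.002]
contact_force: [-0.3, -0.5, -2.8]
width: 0.276
```

```bash
python3 - <<'E'
from h import *
a,_=shot('top','t2'); b,_=shot('side','s2')
o=ctrl.get_obs(); print(o['clock'],o['position'],o['contact_force'])
A=cv2.resize(a[150:260,160:300],(760,597),interpolation=cv2.INTER_CUBIC)
B=cv2.resize(b[160:300,180:320],(597,597),interpolation=cv2.INTER_CUBIC)
C=np.hstack([A,B]); cv2.imwrite('pics/c2.png',cv2.resize(C,(800,352),interpolation=cv2.INTER_AREA))
E
```

```text
5.95 [0.55205701 0.2292134  0.13256763] [-1.03570401  0.71878074 -4.10313369]
```

View pics/c2.png

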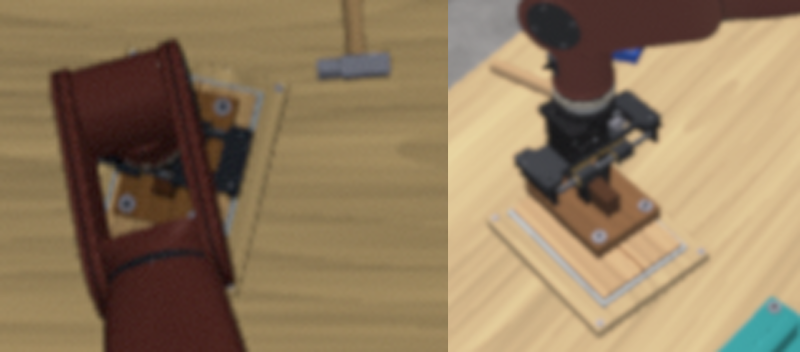

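The cover hangs over the jig, roughly square. In the left crop, bushings show at (222,105), (126,203) and (192,215). I'll take the cover centre from the diagonal pair and compare it with the pin as the same camera saw it.

```bash
python3 - <<'E'
from h import *
from scipy.spatial.transform import Rotation as R
def cen(im,p,r=4):
    x,y=np.round(p).astype(int); s=im[y-r:y+r+1,x-r:x+r+1].astype(float)
    w=s[...,0]-0.45*s[...,2]; w=np.clip(w-np.median(w)-5,0,None)   # blue excess over brown
    Y,X=np.mgrid[y-r:y+r+1,x-r:x+r+1]; return np.array([(w*X).sum(),(w*Y).sum()])/w.sum()
t0=cv2.imread('pics/t0.png'); t2=cv2.imread('pics/t2.png')
p0=np.array([[589,107],[669,132],[629,264],[548,238]])/4+[169.6,149.6]
q0=np.array([cen(t0,p) for p in p0]); w0=ray('top',q0,.026)*1000; print(q0.round(1).tolist(),w0.round(1).tolist(),'centre0',w0.mean(0))
p2=np.array([[222,105],[126,203],[192,215]])/3.2+[159.6,149.6]
q2=np.array([cen(t2,p) for p in p2]); o=ctrl.get_obs(); zt=o['position'][2]-.0525+.026
w2=ray('top',q2,zt)*1000; print(q2.round(1).tolist(),w2.round(1).tolist())
c=(w2[0]+w2[1])/2; e=w2[0]-w2[2]; print('centre now',c,'diag',np.linalg.norm(w2[0]-w2[1]),np.linalg.norm(w0[0]-w0[2]),'side ang',np.degrees(np.arctan2(e[1],e[0])))
pin=ray('top',[cen(t0,[215,201],3)],.054)[0]*1000; print('pin',pin)
M=R.from_rotvec(o['orientation']).as_matrix(); print('yaw',np.degrees(np.arctan2(M[1,0],M[0,0])))
d=pin-c; d[2]=0; print('tool shift',M.T@d)
# side view check of pin & handle from s0
E
```

```text
[[316.9, 176.5], [336.8, 183.0], [327.0, 215.8], [306.6, 209.1]] [[648.5, -153.6, 26.0], [622.9, -229.4, 26.0], [497.5, -189.5, 26.0], [522.9, -112.7, 26.0]] centre0 [ 572.94510904 -171.29334629   26.        ]
[[229.2, 182.7], [198.9, 212.9], [219.4, 216.7]] [[610.5, 173.1, 106.1], [500.3, 282.2, 106.1], [486.1, 207.5, 106.1]]
centre now [555.38340653 227.66801656 106.06763425] diag 155.03935280120479 155.2397649921655 side ang -15.42152068249617
pin [551.20757862 229.32577533  54.        ]
yaw -13.057168049684453
tool shift [-4.44238848e+00 -6.71481493e-01 -2.15339618e-04]
```

Request:
step_arm([
  {"tx": -5, "ty": -0.5, "tz": 10, "twist": 0, "claw": -1},
  {"tx": -5, "ty": -0.5, "tz": 20, "twist": 0, "claw": -1},
  {"tx": -5, "ty": -0.5, "tz": 23, "twist": 0, "claw": -1},
  {"tx": -5, "ty": -0.5, "tz": 25, "twist": 0, "claw": -1},
  {"tx": -5, "ty": -0.5, "tz": 26, "twist": 0, "claw": -1},
  {"tx": -5, "ty": -0.5, "tz": 27, "twist": 0, "claw": -1},
  {"tx": -5, "ty": -0.5, "tz": 27.5, "twist": 0, "claw": -1},
  {"tx": -5, "ty": -0.5, "tz": 27.5, "twist": 0, "claw": -1},
  {"tx": -5, "ty": -0.5, "tz": 27.5, "twist": 0, "claw": -1},
])

```text
clock: 6.85
position: [0.5473, 0.2312, 0.1053]
orientation: [-3.121, 0.356, -0.001]
contact_force: [0.6, 0.2, -4.4]
width: 0.274
```

Request:
step_arm([
  {"tx": 0, "ty": 0, "tz": 0.7, "twist": 0, "claw": -1},
  {"tx": 0, "ty": 0, "tz": 1.5, "twist": 0, "claw": -1},
  {"tx": 0, "ty": 0, "tz": 2, "twist": 0, "claw": -1},
  {"tx": 0, "ty": 0, "tz": 2, "twist": 0, "claw": -1},
  {"tx": 0, "ty": 0, "tz": 2, "twist": 0, "claw": -1},
])

```text
clock: 7.35
position: [0.5471, 0.2311, 0.103]
orientation: [3.121, -0.356, -0.0]
contact_force: [0.4, -0.4, -3.4]
width: 0.277
```

Request:
step_arm([
  {"tx": 0, "ty": 0, "tz": 0.7, "twist": 0, "claw": -1},
  {"tx": 0, "ty": 0, "tz": 1.4, "twist": 0, "claw": -1},
  {"tx": 0, "ty": 0, "tz": 2, "twist": 0, "claw": -1},
  {"tx": 0, "ty": 0, "tz": 2, "twist": 0, "claw": -1},
  {"tx": 0, "ty": 0, "tz": 2, "twist": 0, "claw": -1},
])

```text
clock: 7.85
position: [0.5471, 0.2311, 0.101]
orientation: [3.121, -0.356, -0.0]
contact_force: [0.1, -0.5, -2.2]
width: 0.273
```

Request:
step_arm([
  {"tx": 0, "ty": 0, "tz": 0.7, "twist": 0, "claw": -1},
  {"tx": 0, "ty": 0, "tz": 1.4, "twist": 0, "claw": -1},
  {"tx": 0, "ty": 0, "tz": 2, "twist": 0, "claw": -1},
  {"tx": 0, "ty": 0, "tz": 2, "twist": 0, "claw": -1},
  {"tx": 0, "ty": 0, "tz": 2, "twist": 0, "claw": -1},
])

```text
clock: 8.35
position: [0.5471, 0.2312, 0.099]
orientation: [-3.121, 0.356, 0.0]
contact_force: [0.4, 0.2, -3.7]
width: 0.273
```

```bash
python3 - <<'E'
from h import *
b,_=shot('side','s3'); o=ctrl.get_obs(); print(o['position'],o['contact_force'],o['wrist_torque'])
cv2.imwrite('pics/c3.png',cv2.resize(b[170:300,180:300],(738,800))[:600] if 0 else cv2.resize(b[185:300,185:305],(626,600),interpolation=cv2.INTER_CUBIC))
E
```

```text
[0.54714635 0.23114365 0.09903893] [-0.59611289  0.03304014 -3.88260074] [-0.01375525  0.04532946 -0.01902791]
```

View pics/c3.png

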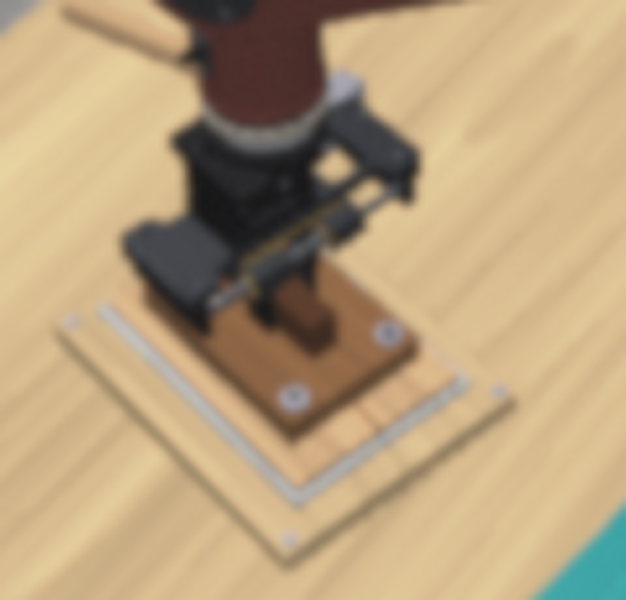

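The side crop shows the cover low over the bed, its edges parallel to the bed outline. The underside is about 8 mm below the pin top with no contact force, so the socket is on the pin. Pressing down now.

Request:
step_arm([
  {"tx": 0, "ty": 0, "tz": 1, "twist": 0, "claw": -1},
  {"tx": 0, "ty": 0, "tz": 2, "twist": 0, "claw": -1},
  {"tx": 0, "ty": 0, "tz": 3, "twist": 0, "claw": -1},
  {"tx": 0, "ty": 0, "tz": 4, "twist": 0, "claw": -1},
  {"tx": 0, "ty": 0, "tz": 5, "twist": 0, "claw": -1},
  {"tx": 0, "ty": 0, "tz": 6, "twist": 0, "claw": -1},
  {"tx": 0, "ty": 0, "tz": 7, "twist": 0, "claw": -1},
  {"tx": 0, "ty": 0, "tz": 7, "twist": 0, "claw": -1},
  {"tx": 0, "ty": 0, "tz": 7, "twist": 0, "claw": -1},
])

```text
clock: 9.3
position: [0.5472, 0.2311, 0.0924]
orientation: [3.121, -0.356, -0.0]
contact_force: [-4.4, -1.3, 3.4]
width: 0.274
```

Request:
step_arm([
  {"tx": -0.5, "ty": 0, "tz": 0, "twist": 0, "claw": -1},
  {"tx": -0.5, "ty": 0, "tz": 1, "twist": 0, "claw": -1},
  {"tx": -0.5, "ty": 0, "tz": 2, "twist": 0, "claw": -1},
  {"tx": -0.5, "ty": 0, "tz": 3, "twist": 0, "claw": -1},
  {"tx": -0.5, "ty": 0, "tz": 4, "twist": 0, "claw": -1},
  {"tx": -0.5, "ty": 0, "tz": 4, "twist": 0, "claw": -1},
  {"tx": -0.5, "ty": 0, "tz": 4, "twist": 0, "claw": -1},
])

```text
clock: 10.0
position: [0.5471, 0.2311, 0.0887]
orientation: [3.121, -0.356, 0.001]
contact_force: [-3.0, -2.8, 6.8]
width: 0.274
```

Request:
step_arm([
  {"tx": -0.3, "ty": 0.3, "tz": 0.5, "twist": 0, "claw": -1},
  {"tx": -0.3, "ty": 0.3, "tz": 1, "twist": 0, "claw": -1},
  {"tx": -0.3, "ty": 0.3, "tz": 1, "twist": 0, "claw": -1},
  {"tx": -0.3, "ty": 0.3, "tz": 1, "twist": 0, "claw": -1},
  {"tx": -0.3, "ty": 0.3, "tz": 1, "twist": 0, "claw": -1},
])

```text
clock: 10.5
position: [0.5472, 0.2311, 0.0885]
orientation: [-3.121, 0.356, -0.003]
contact_force: [-4.6, -2.5, 11.1]
width: 0.27
```

The tool moved only 0.2 mm for 1 mm commanded while the force rose 4 N, so the bed is at its stop. I'll add a little more push for margin.

Request:
step_arm([
  {"tx": 0, "ty": 0, "tz": 0.5, "twist": 0, "claw": -1},
  {"tx": 0, "ty": 0, "tz": 1, "twist": 0, "claw": -1},
  {"tx": 0, "ty": 0, "tz": 1, "twist": 0, "claw": -1},
  {"tx": 0, "ty": 0, "tz": 1, "twist": 0, "claw": -1},
  {"tx": 0, "ty": 0, "tz": 1, "twist": 0, "claw": -1},
])

```text
clock: 11.0
position: [0.5472, 0.2311, 0.0884]
orientation: [-3.121, 0.356, -0.003]
contact_force: [-6.6, -3.8, 16.9]
width: 0.27
```

```bash
python3 - <<'E'
from h import *
a,_=shot('top','t4');b,_=shot('side','s4'); o=ctrl.get_obs(); print(o['clock'],o['position'],o['contact_force'],o['wrist_torque'],o['width'])
A=cv2.resize(b[185:300,185:305],(470,450),interpolation=cv2.INTER_CUBIC); B=cv2.resize(a[100:260,90:270],(330,293))
c=np.zeros((450,800,3),np.uint8); c[:,:470]=A; c[:293,470:]=B; cv2.imwrite('pics/c4.png',c)
E
```

```text
11.1 [0.54714657 0.23116438 0.08839383] [-7.11137303 -3.48795986 17.14850705] [-0.57099198  1.37744495 -0.01917302] 0.27371211910201776
```

View pics/c4.png

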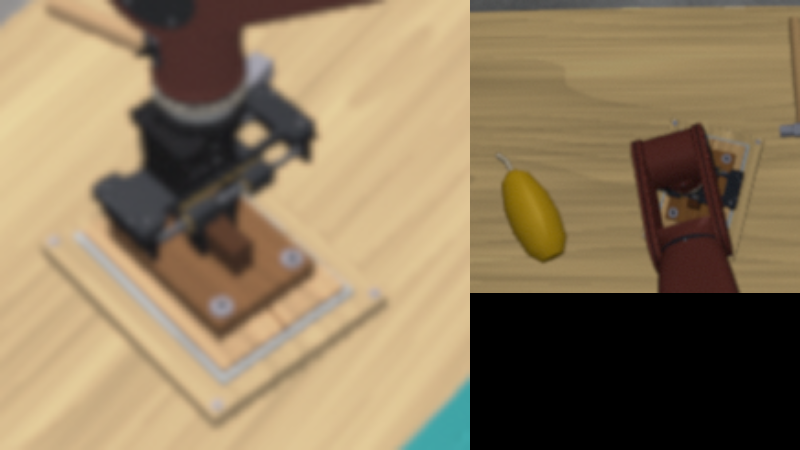

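The cover sits flat and square on the jig at about (205,270), still gripped. The bed is at its stop, with the TCP 6.1 mm below the computed first-touch height. Handing in.

```bash
python3 -c "
from rig import ctrl; print(ctrl.close_job())"
```

```text
the job is handed in; nothing more can be done
None
```

The brown cover is on the locating pin, pressed down to the bed's stop and still gripped. I handed the job in at about 11 s.

- **Pin fit:** I set the cover over the pin using its bushings and the pin in the top camera view. It went on at the first descent, so no sliding or feeling for the socket was needed. The underside went about 8 mm below the pin top with no contact force.
- **Bed at its stop:** the tool ended 6.1 mm below the height worked out for first contact with the bed, which matches the 6 mm travel. The last 2 mm commanded moved it only 0.3 mm, while the upward force rose from 7 to 17 N.
- **Squareness:** the cover's edges look parallel to the bed outline in the final side view. The tool's angle matched my measured jig angle to within about a degree.
- **Less certain:** a sideways force of about 8 N remained from the pin or friction; a shift of about 1 mm did not remove it. The bed joint can't be read directly, so reaching the stop is inferred from height and force. One bushing gave an angle about 2° off the tool's, which I put down to a poor reading because that bushing was partly hidden.
- **Bystanders:** the arm never touched the crate, squash or hammer as far as I could see. I did not re-measure their positions.

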